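# Sort out the mixed-up lids of the print tubs

## Task

The lids of the three print tubs have been mixed up, so that none sits on its own tub. Put the printed bracket from the drip tray into the long tub, standing on its base, and close all three tubs with their own lids, each seated flat with its lip down inside the mouth; a lid may be parked on the free part of the tray or on bare bench meanwhile. Leave the bottle and the beaker where they stand.

Things in the scene. Friction and masses are not known exactly. Their poses are not given: they have to be found in the camera images.
- tub_round: Round open tub of milky plastic, standing fast on the bench: outside diameter 100 mm, wall 3 mm (mouth 94 mm), 60 mm high, floor 3 mm thick, small prints inside (they stay there). Origin: centre of its underside; z up. Belongs with lid_round; at the start lid_square lies on it.
- tub_square: Square open tub of milky plastic, standing fast: outside 72 x 72 mm along its x and y, wall 3 mm (mouth 66 x 66 mm), 60 mm high, floor 3 mm thick, small prints inside (they stay there). Origin: centre of its underside; z up. Belongs with lid_square; at the start lid_long lies on it.
- tub_long: Oblong open tub of milky plastic, standing fast, empty: outside 140 mm along its x, 70 mm along its y, wall 3 mm (mouth 134 x 64 mm), 60 mm high, floor 3 mm thick. Origin: centre of its underside; z up. Belongs with lid_long; at the start lid_round lies on it. The bracket goes inside, lengthwise.
- lid_round: Loose round grey lid, 70 g: plate diameter 110 mm, 4 thick; under it a lip, diameter 78, 5 deep (8 mm free all round in its own mouth); on top a central round knob, diameter 32, 28 high. Origin: centre of the lip's underside, z up; plate top 9 mm, knob top 37 mm above it. Seated: origin 55 mm above its tub's. At the start it lies on the long tub, lip on the rim (60 mm up).
- lid_square: Loose square grey lid, 60 g: plate 82 x 82 mm, 4 thick; under it a lip 50 x 50, 5 deep (8 mm free each side in its own mouth); on top a central bar grip, 64 along x, 12 along y, 28 high. Origin: centre of the lip's underside, z up; plate top 9 mm, grip top 37 mm above it. Seated: origin 55 mm above its tub's, at any quarter turn. At the start it lies on the round tub (55 mm up).
- lid_long: Loose oblong grey lid, 90 g: plate 150 mm along x, 80 along y, 4 thick; under it a lip 118 x 48, 5 deep (8 mm free each side in its own mouth); on top a central bar grip, 64 along x, 12 along y, 28 high. Origin: centre of the lip's underside, z up; plate top 9 mm, grip top 37 mm above it. Seated: origin 55 mm above its tub's, either way round. Starts on the square tub, lip on the rim.
- bracket: Loose off-white printed bracket, 60 g, standing on its base on the tray: base 96 mm along x, 36 along y, 6 thick; from its middle rises an upright lug with rounded top, 14 thick along x, 30 wide along y, top 45 mm above the underside. Origin: centre of the underside, z up. Gripped by the lug's flat faces (closing along its x), the fingers have room along the long tub's length.
- tray: Flat grey plastic drip tray, fixed, 140 mm along its x, 260 mm along its y, rim 14 mm high, wall and floor 2 mm. Origin: centre of its underside, z up. The bracket stands on its +y half; the -y half (about 65 mm from the centre) is free.
- bottle: Bystander: capped amber resin bottle, diameter 68 mm, 140 mm high, standing beyond the tubs, left of the middle. Origin: centre of its underside.
- beaker: Bystander: open steel beaker, diameter 72 mm, 75 mm high, standing beyond the tubs, right of the middle. Origin: centre of its underside.
Not all that is in view belongs to the job. What is shaped like the tub_long but turquoise is not meant. Leave any pink look-alike of the lid_square alone.

How it is judged:
At the end, for the whole second after the job is handed in: Each lid seated on its own tub, lip inside: centre within 13 mm of the tub's, origin under 57 mm above the tub's (seated: 55), tilt under 0.04 rad. Bracket on the long tub's floor: within 30 mm of its centre, underside under 10 mm above the tub's, tilt under 0.12 rad. All at rest (horizontal distance between lid_round and tub_round below 0.013 m and z of lid_round in the frame of tub_round below 0.057 m and angle between each of lid_round, lid_square, lid_long's own z axis and vertical below 0.04 rad and horizontal distance between lid_square and tub_square below 0.013 m and z of lid_square in the frame of tub_square below 0.057 m and horizontal distance between lid_long and tub_long below 0.013 m and z of lid_long in the frame of tub_long below 0.057 m and horizontal distance between bracket and tub_long below 0.03 m and z of bracket in the frame of tub_long below 0.01 m and angle between bracket's own z axis and vertical below 0.12 rad and linear speed of each of lid_round, lid_square, lid_long, bracket below 0.02 m/s); the robot touches nothing.
It fails at once if the bottle was shifted more than 30 mm or tipped (distance of bottle from where it was at the start of the episode above 0.03 m or angle between bottle's own z axis and vertical above 0.3 rad).
It fails at once if the beaker was shifted more than 30 mm or tipped (distance of beaker from where it was at the start of the episode above 0.03 m or angle between beaker's own z axis and vertical above 0.3 rad).
It also fails if it takes over 125 s, if anything falls off the work surface, if the arm or the gripper's body presses on something with over 40 N, if the wrist force passes 120 N, or if a joint passes its speed limit or range.

## Robot

A 7-joint arm with a two-finger parallel gripper is mounted at the origin on the work surface. World frame = base frame: x ahead of the robot, y to its left, z up, the work surface at z = 0. Lengths are in m, angles in rad, forces in N, time in s.
With the tool pointing down it reaches from about 0.4 to 0.875 m from the base axis. Payload 19.3 kg.
Tool frame: the origin (TCP) lies at the very end of the fingers, on their centre line; the grasp point (between the pads) lies 19 mm behind it; z points along the fingers, y is the line along which they close (so a half turn about z gives the same grasp; the last joint's range is limited). The gripper opens to 85 mm and grips with 20 to 120 N. Pads are 22 mm wide; open, the fingers measure 114 mm over their backs; the gripper's body (76 mm by 85 mm) begins 54 mm behind the grasp point. The pads swing forward as they close: fully open they stand 13 mm farther back than shut.
Start: joints at [1.16, 0.521, -0.036, 1.599, 0.021, 1.021, -0.113], TCP at [0.209, -0.589, 0.231] pointing down, gripper open.
Joint ranges: [-2.91, 2.91], [-0.3, 2.13], [-1.5, 1.42], [0.17, 2.43], [-1.26, 4.41], [0.16, 1.93], [-2.52, 2.52]. Speed limits (rad/s): [1.89, 1.89, 2.39, 2.39, 3.01, 3.01, 3.01].

## Interface

Orientations are given as [roll, pitch, yaw] about the fixed x, y, z axes, in that order (R = Rz(yaw) Ry(pitch) Rx(roll)).
In Python, from workcell import monitor, viewer, bot gives the robot as it stands.
- The arm moves only by the tool move_arm, never from a script. Its arguments are lists of equal length, an entry for each row: "gripper": the opening, from 0 (shut) to 1 (fully open); "linear": the shift along the tool's x, y, z in cm, a list of three; "twist": the turn about the tool's z in degrees. A call has 1 to 8 rows; each row shifts and turns the commanded pose from where the row before left it, along the tool's axes as they then stand; what a row does not reach is not made up. A row lasts 1/10 s, in which the tool goes at most 50 mm and 8.59 degrees, less where a joint would pass 70% of its speed; a pose out of reach is approached as far as the arm can. A call with a gripper value outside its range is refused whole. The fingers move at their own pace and stop on an object; "squeeze" is the grip in N (left out, the last holds). Time passes only in rows, so rows that do not move let the fingers close. It gives the time, the measured TCP pose, the force, the opening and the grip force at its end, in the units of the state.
- monitor.observe(): the state, without advancing time (a new reading comes with each control period).
- viewer.grab_frame(name): name is "scene" or "top"; returns a dict with "img" (480x640x3 uint8, red, green, blue), "K" (3x3 intrinsics, pixels), "eye" and "rotation" of the camera in the world. Camera axes: x right, y up, looking along -z (the intrinsics and any distortion apply to the point x, -y, -z); pixel columns grow to the right and rows downward; lengths in m; the calibration is good to about 2 mm. A picture is of the moment at which its call begins. There is no depth.
- bot.job_done(): hands the job in; it is judged then, once.
The state is a dict: "clock": time; "qpos": joint angles; "qd": joint speeds; "joint_efforts": joint torques, N m; "position": TCP position; "tool_rot": TCP orientation; "force": force on the tool from outside, world axes, zero at the start; "moment": the same for the moment, N m; "grip_width": finger opening in m; "finger_force": force on a finger pad.
Only numpy, scipy, OpenCV 4.12 (cv2) and the standard library are available. Lean on these libraries where they do the work, as an engineer would, in place of code of your own. Each camera call takes 0.05 s, during which the arm holds its last target. There are 200 camera calls.

## Working session

There is one attempt and no reset: what is moved stays moved. The work goes in short steps, Python scripts to look and compute and a tool call to move; the robot and the scene stay as the last step left them, time stands still between calls to the robot, and variables do not carry over. Pictures are saved under pics/ and viewed, at most 14 in all, crops included, and the job is handed in when it is done.

Besides the shell and the picture viewer there is one more tool, called after "Emit:" as name(argument=value, ...), one argument or row to a line, values as JSON. move_arm: Moves the arm, as the interface text tells. Its arguments: {"type":"object","properties":{"gripper":{"type":"array"},"linear":{"type":"array"},"twist":{"type":"array"},"squeeze":{"type":"number"}},"required":["gripper","linear","twist"]}

```bash
mkdir -p pics; python3 - <<'E'
from workcell import monitor, viewer, bot
import cv2,pickle
for n in("scene","top"):
    f=viewer.grab_frame(n); cv2.imwrite(f"pics/{n}0.png",f["img"][:,:,::-1]); pickle.dump(f,open(f"{n}0.pkl","wb"))
    print(n,f["K"],f["eye"],f["rotation"],[k for k in f])
s=monitor.observe();print(s)
E
```

```text
scene [[521.74522641   0.         319.26956662]
 [  0.         521.74522641 231.43742306]
 [  0.           0.           1.        ]] [1.35669624 0.54897682 0.72895264] [ 0.95130826 -0.00707126  2.15464471] ['img', 'K', 'eye', 'rotation']
top [[510.2375951    0.         325.23518217]
 [  0.         510.2375951  254.01008553]
 [  0.           0.           1.        ]] [0.53311999 0.04624785 1.29316435] [ 0.05298673  0.00953619 -1.57692803] ['img', 'K', 'eye', 'rotation']
{'clock': 0.1, 'qpos': array([ 1.15980045,  0.52191496, -0.0363078 ,  1.59996989,  0.02122947,
        1.02107433, -0.11277778]), 'qd': array([ 4.37869128e-04, -2.71495691e-03,  8.12045924e-05, -1.54682629e-03,
        4.86209459e-04, -7.10866365e-04, -8.00596667e-04]), 'joint_efforts': array([ 4.78976566e-03, -9.28488851e+01,  1.98464133e+00, -3.70532048e+01,
        1.82465598e-02,  5.40164197e-03, -1.20471407e-05]), 'position': array([ 0.20874708, -0.58878943,  0.23080132]), 'tool_rot': array([-3.14061697e+00,  1.02979982e-04,  3.40805902e-01]), 'force': array([-0.2290603 ,  0.51195294, -0.07342653]), 'moment': array([ 0.01497355,  0.035209  , -0.01163572]), 'finger_force': 0.0, 'grip_width': 0.08528568461969628}
```

View pics/top0.png

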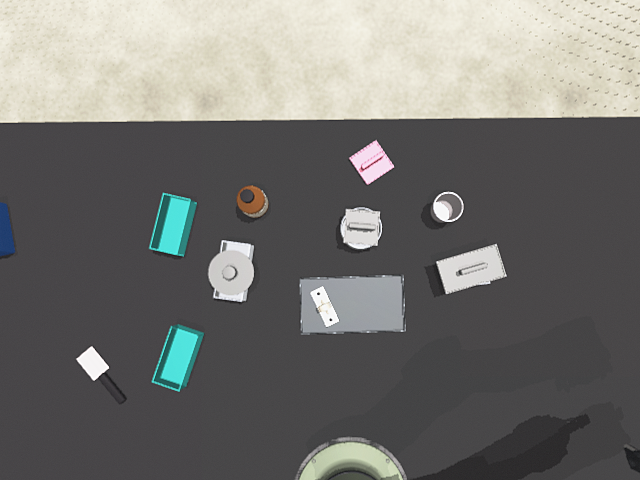

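View pics/scene0.png

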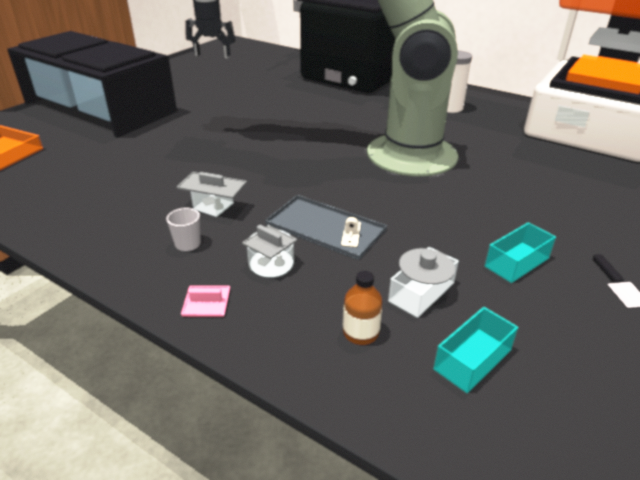

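In the top view, the candidates for each part are:
- **Long tub:** the milky one under the round lid at (231,272). The turquoise tubs at (173,225) and (178,358) are not meant.
- **lid_square:** the grey one on the round tub at (361,228). The pink one at (371,162) is not meant.
- **lid_long:** on the square tub at (471,268).
- **Bracket:** on the tray at (323,307).

I'll check these in one close crop.

```bash
cat > h.py <<'E'
import numpy as np,cv2,pickle
from scipy.spatial.transform import Rotation as R
def cam(f): return f["K"],np.array(f["eye"]),R.from_euler("xyz",f["rotation"]).as_matrix()
def proj(f,P):
    K,e,M=cam(f); c=(np.atleast_2d(P)-e)@M; c=c*[1,-1,-1]; u=c@K.T; return u[:,:2]/u[:,2:]
def w(f,uv,z):
    K,e,M=cam(f); uv=np.atleast_2d(uv).astype(float)
    d=np.c_[uv,np.ones(len(uv))]@np.linalg.inv(K).T; d=(d*[1,-1,-1])@M.T
    return e+d*((z-e[2])/d[:,2:])
def crop(f,c,s=5,wd=80,ht=60):
    x,y=int(c[0]-wd/2),int(c[1]-ht/2)
    return cv2.resize(f["img"][y:y+ht,x:x+wd,::-1],None,fx=s,fy=s,interpolation=cv2.INTER_CUBIC),(x,y)
E
python3 - <<'E'
from h import *
f=pickle.load(open("top0.pkl","rb"))
C=[crop(f,c) for c in((231,272),(361,228),(471,268),(323,307))]
print([c[1] for c in C]); i=[c[0] for c in C]
cv2.imwrite("pics/m.png",np.vstack([np.hstack(i[:2]),np.hstack(i[2:])]))
E
```

```text
[(191, 242), (321, 198), (431, 238), (283, 277)]
```

View pics/m.png

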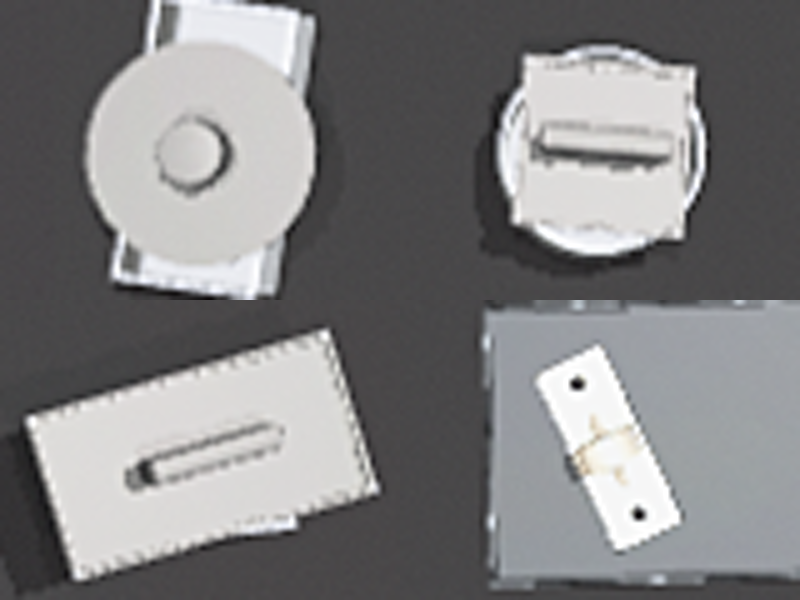

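The crop confirms the choices: the three grey lids and the off-white bracket. I'll compute their poses now.

```bash
cat >> h.py <<'E'
def near(d,m): return (d+m/2)%m-m/2
def plan(x,y,z,closing=None,s=None):
    """tool moves from measured pose: twist deg first, then linear cm in the then tool axes. closing: world angle (deg) of finger line"""
    from workcell import monitor
    s=s or monitor.observe(); p=s["position"]; psi=np.degrees(s["tool_rot"][2])
    tw=0 if closing is None else -near(closing+90-psi,180)
    a=np.radians(psi-tw); d=np.array([x,y,z])-p
    L=100*np.array([d[0]*np.cos(a)+d[1]*np.sin(a), d[0]*np.sin(a)-d[1]*np.cos(a), -d[2]])
    print("t",round(s["clock"],2),"pos",p.round(4),"rpy",np.degrees(s["tool_rot"]).round(2),"q7",s["qpos"][6].round(2),"twist",round(tw,2),"lin",L.round(2),"F",s["force"].round(1),"w",round(s["grip_width"],4))
    return tw,L
E
python3 - <<'E'
from h import *
f=pickle.load(open("top0.pkl","rb"))
def P(pts,off,base): return (np.array(pts,float)-off+.5)/5-.5+base
def show(n,pts,z):
    W=w(f,pts,z); print(n,W.mean(0)[:2].round(4),"edges",[round(float(np.linalg.norm(W[i]-W[i-1])),3) for i in range(len(W))],"ang",[round(float(np.degrees(np.arctan2(*(W[i]-W[i-1])[1::-1]))),1) for i in range(len(W))])
show("lid_round",P([(200.5,153)],0,(191,242)),.069)
show("knob",P([(190,155)],0,(191,242)),.097)
show("tub_long",P([(316,12),(112,285)],0,(191,242)),.06)
show("tub_long BR-BL",P([(112,285),(278,298)],0,(191,242)),.06)
show("lid_sq",P([(523,55),(695,67),(685,240),(513,224)],(400,0),(321,198)),.064)
show("tub_round",P([(602,151)],(400,0),(321,198)),.06)
show("lid_long",P([(327,328),(380,492),(77,580),(25,418)],(0,300),(431,238)),.069)
show("bracket",P([(537,380),(600,345),(682,520),(618,552)],(400,300),(283,277)),.008)
show("tray",[(300,277),(404,275),(405,332),(302,333)],.014)
show("bottle top",[(247,197)],.14);show("beaker",[(447,207)],.075);show("pink",[(371,162)],.01)
plan(.63,-.03,.2,0)
E
```

```text
lid_round [0.5559 0.2849] edges [0.0] ang [0.0]
knob [0.5544 0.2844] edges [0.0] ang [0.0]
tub_long [0.5583 0.28  ] edges [0.164, 0.164] ang [-36.8, 143.2]
tub_long BR-BL [0.4892 0.2891] edges [0.081, 0.081] ang [85.2, -94.8]
lid_sq [ 0.6635 -0.0303] edges [0.082, 0.083, 0.084, 0.083] ang [-3.8, -94.4, 176.0, 84.3]
tub_round [ 0.6617 -0.0295] edges [0.0] ang [0.0]
lid_long [ 0.5612 -0.2911] edges [0.151, 0.082, 0.151, 0.081] ang [-73.8, -163.5, 105.8, 16.8]
bracket [0.4697 0.0609] edges [0.095, 0.036, 0.097, 0.036] ang [25.0, -61.3, -155.2, 116.1]
tray [ 0.4752 -0.0098] edges [0.139, 0.26, 0.142, 0.256] ang [1.8, -89.3, -179.8, 90.3]
bottle top [0.7257 0.2345] edges [0.0] ang [0.0]
beaker [ 0.7087 -0.2351] edges [0.0] ang [0.0]
pink [ 0.8346 -0.0596] edges [0.0] ang [0.0]
t 0.1 pos [ 0.2087 -0.5888  0.2308] rpy [-1.7994e+02  1.0000e-02  1.9530e+01] q7 -0.11 twist -70.47 lin [55.88 42.13  3.08] F [-0.2  0.5 -0.1] w 0.0853
```

Emit:
move_arm(
  gripper=[1,1,1,1,1,1,1,1],
  linear=[
    [0,0,0],
    [0,0,0],
    [0,0,0],
    [0,0,0],
    [0,0,0],
    [0,0,0],
    [0,0,0],
    [0,0,0],
  ],
  twist=[-8.25,-8.25,-8.25,-8.25,-8.25,-8.25,-8.25,-8.25],
  squeeze=50,
)

```text
clock: 0.9
position: [0.2088, -0.5889, 0.231]
tool_rot: [-3.141, -0.001, 1.499]
force: [0.1, -0.5, -0.2]
grip_width: 0.0853
finger_force: 0.0
```

Emit:
move_arm(
  gripper=[1,1,1,1,1,1,1,1],
  linear=[
    [3.7,2.55,0.2],
    [3.7,2.55,0.2],
    [3.7,2.55,0.2],
    [3.7,2.55,0.2],
    [3.7,2.55,0.2],
    [3.7,2.55,0.2],
    [3.7,2.55,0.2],
    [3.7,2.55,0.2],
  ],
  twist=[0,0,0,0,0,0,0,0],
)

```text
clock: 1.7
position: [0.4361, -0.3083, 0.2151]
tool_rot: [-3.141, -0.0, 1.492]
force: [0.7, -0.8, -0.4]
grip_width: 0.0854
finger_force: 0.0
```

Emit:
move_arm(
  gripper=[1,1,1,1,1,1,1,1],
  linear=[
    [3.7,2.55,0.2],
    [3.7,2.55,0.2],
    [3.7,2.55,0.2],
    [3.7,2.55,0.2],
    [3.7,2.55,0.2],
    [3.7,2.55,0.2],
    [3.7,2.55,0.2],
    [0,0,0],
  ],
  twist=[0,0,0,0,0,0,0,0],
)

```text
clock: 2.5
position: [0.6357, -0.059, 0.2005]
tool_rot: [-3.142, -0.003, 1.499]
force: [-0.7, 0.5, -2.0]
grip_width: 0.0851
finger_force: 0.0
```

```bash
python3 -c "
from h import *
plan(.6635,-.0303,.068,-4.5)"
```

```text
t 2.5 pos [ 0.6357 -0.059   0.2005] rpy [-180.     -0.2    85.91] q7 -0.29 twist 0.41 lin [ 3.08  2.55 13.25] F [-0.7  0.5 -2. ] w 0.0851
```

Emit:
move_arm(
  gripper=[1,1,1,1,1,1,1,1],
  linear=[
    [3.1,2.55,0],
    [0,0,3],
    [0,0,3],
    [0,0,3],
    [0,0,2],
    [0,0,1],
    [0,0,0],
    [0,0,0],
  ],
  twist=[0.4,0,0,0,0,0,0,0],
)

```text
clock: 3.3
position: [0.6618, -0.0367, 0.0821]
tool_rot: [3.141, -0.0, 1.486]
force: [0.9, 0.2, 0.1]
grip_width: 0.0853
finger_force: 0.0
```

```bash
python3 -c "
from h import *
from workcell import viewer
plan(.6635,-.0303,.069,-4.5)
f=viewer.grab_frame('scene'); cv2.imwrite('pics/s1.png',crop(f,(270,240),4,200,150)[0])"
```

```text
t 3.3 pos [ 0.6618 -0.0367  0.0821] rpy [ 1.7995e+02 -1.0000e-02  8.5120e+01] q7 -0.39 twist -0.38 lin [0.65 0.12 1.31] F [0.9 0.2 0.1] w 0.0853
```

View pics/s1.png

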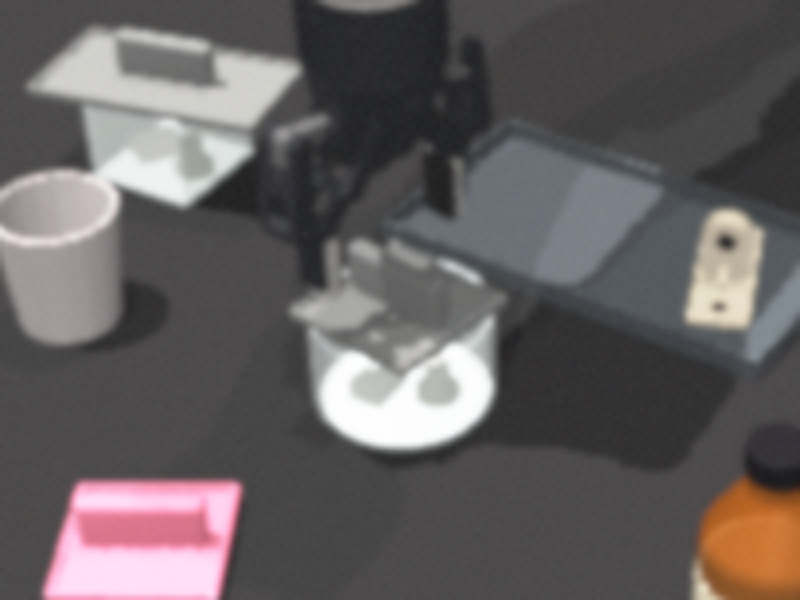

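The open fingers straddle the bar, at about (320,250) and (440,190) with the bar at (395,280). I'll lower the last bit and close.

Emit:
move_arm(
  gripper=[1,1,1,0,0,0,0,0],
  linear=[
    [0.6,0.1,0.6],
    [0,0,0.6],
    [0,0,0],
    [0,0,0],
    [0,0,0],
    [0,0,0],
    [0,0,0],
    [0,0,0],
  ],
  twist=[-0.4,0,0,0,0,0,0,0],
)

```text
clock: 4.15
position: [0.6629, -0.0308, 0.0694]
tool_rot: [3.141, -0.0, 1.493]
force: [-0.3, -0.9, 0.1]
grip_width: 0.0121
finger_force: 0.8
```

Emit:
move_arm(
  gripper=[0,0,0,0,0,0],
  linear=[
    [0,0,0],
    [0,0,0],
    [0,0,0],
    [0,0,0],
    [0,0,0],
    [0,0,0],
  ],
  twist=[0,0,0,0,0,0],
)

```text
clock: 4.75
position: [0.663, -0.0308, 0.0695]
tool_rot: [3.141, 0.0, 1.493]
force: [-0.5, -1.3, 5.1]
grip_width: 0.011
finger_force: 49.3
```

Emit:
move_arm(
  gripper=[0,0,0,0,0,0,0,0],
  linear=[
    [0,0,-1],
    [0,0,-3],
    [0,0,-3],
    [-1.2,-3.7,0],
    [-1.2,-3.7,0],
    [-1.2,-3.7,0],
    [-1.2,-3.7,0],
    [-1.1,-3.6,0],
  ],
  twist=[0,0,0,0,0,0,0,0],
)

```text
clock: 5.55
position: [0.4731, -0.0757, 0.1397]
tool_rot: [3.141, 0.0, 1.493]
force: [0.3, -0.2, -0.8]
grip_width: 0.0108
finger_force: 49.0
```

Emit:
move_arm(
  gripper=[0,0,0,0,0,0,0,0],
  linear=[
    [0,0,0],
    [0,0,3],
    [0,0,3],
    [0,0,3],
    [0,0,1],
    [0,0,0],
    [0,0,0],
    [0,0,0],
  ],
  twist=[0,0,0,0,0,0,0,0],
)

```text
clock: 6.35
position: [0.4756, -0.0754, 0.0406]
tool_rot: [3.14, 0.0, 1.492]
force: [-0.3, 0.5, -0.5]
grip_width: 0.0109
finger_force: 49.0
```

```bash
python3 -c "
from h import *
plan(.475,-.075,.018,-4.5)"
```

```text
t 6.35 pos [ 0.4756 -0.0754  0.0406] rpy [1.7989e+02 1.0000e-02 8.5510e+01] q7 -0.45 twist 0.01 lin [ 0.03 -0.06  2.26] F [-0.3  0.5 -0.5] w 0.0109
```

Emit:
move_arm(
  gripper=[0,0,0,0,1,1,1,1],
  linear=[
    [0,0,1.2],
    [0,0,0.7],
    [0,0,0.4],
    [0,0,0],
    [0,0,0],
    [0,0,0],
    [0,0,0],
    [0,0,0],
  ],
  twist=[0,0,0,0,0,0,0,0],
)

```text
clock: 7.15
position: [0.4748, -0.0752, 0.0163]
tool_rot: [-3.142, -0.0, 1.493]
force: [-0.7, -0.5, -0.3]
grip_width: 0.0684
finger_force: 0.0
```

Emit:
move_arm(
  gripper=[1,1,1,1,1,1,1,1],
  linear=[
    [0,0,0],
    [0,0,-1],
    [0,0,-3],
    [0,0,-4],
    [0,0,-4],
    [0,0,-4],
    [0,0,0],
    [0,0,0],
  ],
  twist=[0,0,0,0,0,0,0,0],
)

```text
clock: 7.95
position: [0.475, -0.0755, 0.1775]
tool_rot: [3.14, 0.001, 1.492]
force: [0.0, -0.9, -2.1]
grip_width: 0.0854
finger_force: 0.0
```

```bash
python3 -c "
from h import *
plan(.5555,.2847,.074,27)"
```

```text
t 7.95 pos [ 0.475  -0.0755  0.1775] rpy [1.7988e+02 3.0000e-02 8.5500e+01] q7 -0.29 twist -31.5 lin [28.45 23.52 10.35] F [ 0.  -0.9 -2.1] w 0.0854
```

Emit:
move_arm(
  gripper=[1,1,1,1,1,1,1,1],
  linear=[
    [0,0,0],
    [0,0,0],
    [0,0,0],
    [0,0,0],
    [3.16,2.61,0],
    [3.16,2.61,0],
    [3.16,2.61,0],
    [3.16,2.61,0],
  ],
  twist=[-7.9,-7.9,-7.9,-7.8,0,0,0,0],
)

```text
clock: 8.75
position: [0.5098, 0.0862, 0.1753]
tool_rot: [-3.14, -0.001, 2.042]
force: [0.7, -0.6, -0.4]
grip_width: 0.0853
finger_force: 0.0
```

Emit:
move_arm(
  gripper=[1,1,1,1,1,1,1,1],
  linear=[
    [3.16,2.61,0],
    [3.16,2.61,0],
    [3.16,2.61,0],
    [3.16,2.61,0],
    [3.16,2.61,0],
    [0,0,3],
    [0,0,2],
    [0,0,0],
  ],
  twist=[0,0,0,0,0,0,0,0],
)

```text
clock: 9.55
position: [0.5529, 0.2841, 0.1227]
tool_rot: [-3.136, 0.0, 2.044]
force: [0.3, -0.7, -0.3]
grip_width: 0.0854
finger_force: 0.0
```

```bash
python3 -c "
from h import *
plan(.5555,.2847,.074,27)"
```

```text
t 9.55 pos [0.5529 0.2841 0.1227] rpy [-179.65    0.    117.09] q7 -0.47 twist 0.09 lin [-0.06  0.26  4.87] F [ 0.3 -0.7 -0.3] w 0.0854
```

Emit:
move_arm(
  gripper=[1,1,1,1,1,0,0,0],
  linear=[
    [0,0.2,1.5],
    [0,0,2],
    [0,0,1],
    [0,0,0.3],
    [0,0,0],
    [0,0,0],
    [0,0,0],
    [0,0,0],
  ],
  twist=[0,0,0,0,0,0,0,0],
)

```text
clock: 10.35
position: [0.5569, 0.2858, 0.0789]
tool_rot: [3.141, 0.0, 2.042]
force: [-0.3, 0.4, -0.2]
grip_width: 0.0439
finger_force: 0.0
```

Emit:
move_arm(
  gripper=[0,0,0,0,0,0],
  linear=[
    [0,0,0],
    [0,0,0],
    [0,0,0],
    [0,0,0],
    [0,0,0],
    [0,0,0],
  ],
  twist=[0,0,0,0,0,0],
)

```text
clock: 10.95
position: [0.5568, 0.2858, 0.0789]
tool_rot: [3.141, 0.0, 2.042]
force: [-1.6, -1.9, 6.9]
grip_width: 0.0303
finger_force: 48.8
```

Emit:
move_arm(
  gripper=[0,0,0,0,0,0],
  linear=[
    [0,0,-1],
    [0,0,-3],
    [0,0,-3],
    [0,0,-3],
    [0,0,-1],
    [0,0,0],
  ],
  twist=[0,0,0,0,0,0],
)

```text
clock: 11.55
position: [0.5572, 0.286, 0.1899]
tool_rot: [3.139, 0.0, 2.042]
force: [0.7, -0.5, -1.5]
grip_width: 0.0301
finger_force: 49.6
```

```bash
python3 - <<'E'
from h import *
from workcell import viewer
plan(.6617,-.0295,.069,-4.5)
f=viewer.grab_frame('top'); pickle.dump(f,open("top1.pkl","wb"))
a,b=crop(f,(231,272),5,80,80),crop(f,(361,228),5,80,80); print(a[1],b[1])
cv2.imwrite('pics/t1.png',np.hstack([a[0],b[0]]))
E
```

```text
t 11.55 pos [0.5572 0.286  0.1899] rpy [1.7986e+02 1.0000e-02 1.1701e+02] q7 -0.43 twist 31.51 lin [-30.63  12.9   12.09] F [ 0.7 -0.5 -1.5] w 0.0301
(191, 232) (321, 188)
```

View pics/t1.png

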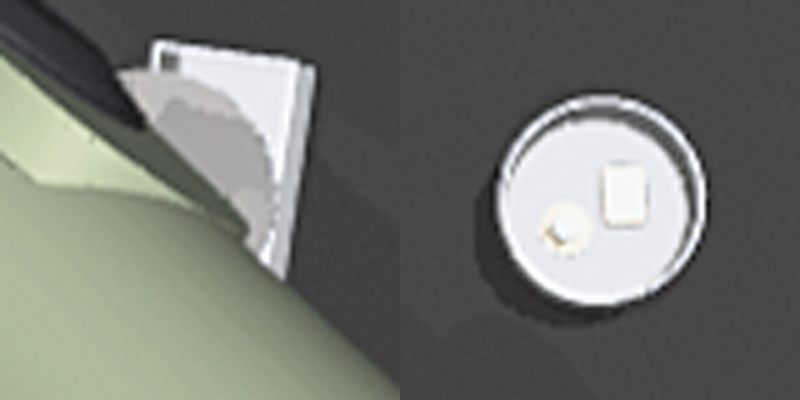

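Emit:
move_arm(
  gripper=[0,0,0,0,0,0,0,0],
  linear=[
    [-4.1,-0.62,0],
    [-4.1,-0.62,0],
    [-4.1,-0.62,0],
    [-4.1,-0.62,0],
    [-4.1,-0.62,0],
    [-4.1,-0.62,0],
    [-4.1,-0.62,0],
    [-4.1,-0.62,0],
  ],
  twist=[0,0,0,0,0,0,0,0],
)

```text
clock: 12.4
position: [0.6611, -0.0308, 0.1866]
tool_rot: [-3.14, -0.001, 2.043]
force: [0.4, -0.8, -1.6]
grip_width: 0.0302
finger_force: 49.6
```

Emit:
move_arm(
  gripper=[0,0,0,0,0,0,0],
  linear=[
    [0,0,2],
    [0,0,3],
    [0,0,3],
    [0,0,1.5],
    [0,0,0],
    [0,0,0],
    [0,0,0],
  ],
  twist=[0,0,0,0,0,0,0],
)

```text
clock: 13.1
position: [0.6622, -0.0288, 0.0946]
tool_rot: [3.14, 0.001, 2.042]
force: [-0.2, -0.4, -0.8]
grip_width: 0.0303
finger_force: 49.7
```

```bash
python3 -c "
from h import *
plan(.662,-.0295,.0739,27)"
```

```text
t 13.1 pos [ 0.6622 -0.0288  0.0946] rpy [1.7991e+02 4.0000e-02 1.1702e+02] q7 0.06 twist 0.02 lin [-0.05 -0.05  2.07] F [-0.2 -0.4 -0.8] w 0.0303
```

Lower, release and rise. Next comes the bracket.

Emit:
move_arm(
  gripper=[0,0,0,0,0,1,1,1],
  linear=[
    [0,0,1],
    [0,0,0.6],
    [0,0,0.4],
    [0,0,0],
    [0,0,0],
    [0,0,0],
    [0,0,0],
    [0,0,0],
  ],
  twist=[0,0,0,0,0,0,0,0],
)

```text
clock: 13.9
position: [0.6615, -0.029, 0.0731]
tool_rot: [-3.142, -0.0, 2.042]
force: [0.1, 0.6, -0.2]
grip_width: 0.0723
finger_force: 0.0
```

Emit:
move_arm(
  gripper=[1,1,1,1,1,1,1],
  linear=[
    [0,0,0],
    [0,0,0],
    [0,0,-1],
    [0,0,-3],
    [0,0,-4],
    [0,0,-2],
    [0,0,0],
  ],
  twist=[0,0,0,0,0,0,0],
)

```text
clock: 14.6
position: [0.663, -0.0288, 0.1773]
tool_rot: [3.137, 0.002, 2.042]
force: [0.0, -0.1, -0.7]
grip_width: 0.0854
finger_force: 0.0
```

```bash
python3 -c "
from h import *
plan(.4697,.0609,.014,25)"
```

```text
t 14.6 pos [ 0.663  -0.0288  0.1773] rpy [1.7974e+02 1.4000e-01 1.1701e+02] q7 0.11 twist 2.01 lin [ 16.3  -13.73  16.33] F [ 0.  -0.1 -0.7] w 0.0854
```

Emit:
move_arm(
  gripper=[1,1,1,1,1,1,1],
  linear=[
    [0,0,0],
    [2.72,-2.29,0],
    [2.72,-2.29,0],
    [2.72,-2.29,0],
    [2.72,-2.29,0],
    [2.72,-2.29,0],
    [2.72,-2.29,0],
  ],
  twist=[2,0,0,0,0,0,0],
)

```text
clock: 15.3
position: [0.4664, 0.0611, 0.1733]
tool_rot: [-3.141, 0.0, 2.007]
force: [0.4, 1.6, 0.0]
grip_width: 0.0854
finger_force: 0.0
```

Emit:
move_arm(
  gripper=[1,1,1,1,1,1,1],
  linear=[
    [0,0,0],
    [0,0,3],
    [0,0,4],
    [0,0,3],
    [0,0,2],
    [0,0,0],
    [0,0,0],
  ],
  twist=[0,0,0,0,0,0,0],
)

```text
clock: 16.0
position: [0.4681, 0.0609, 0.0537]
tool_rot: [-3.141, -0.0, 2.008]
force: [-0.7, 0.5, 0.3]
grip_width: 0.0858
finger_force: 0.0
```

```bash
python3 - <<'E'
from h import *
from workcell import viewer
plan(.4697,.0609,.014,25)
f=viewer.grab_frame('scene'); cv2.imwrite('pics/s2.png',crop(f,(310,220),4,200,150)[0])
f=viewer.grab_frame('top'); pickle.dump(f,open("top2.pkl","wb"));c=crop(f,(250,260),5,160,110);print(c[1]); cv2.imwrite('pics/t2.png',c[0])
E
```

```text
t 16.0 pos [0.4681 0.0609 0.0537] rpy [-1.7998e+02 -1.0000e-02  1.1504e+02] q7 -0.34 twist 0.04 lin [-0.07  0.14  3.97] F [-0.7  0.5  0.3] w 0.0858
(170, 205)
```

View pics/s2.png

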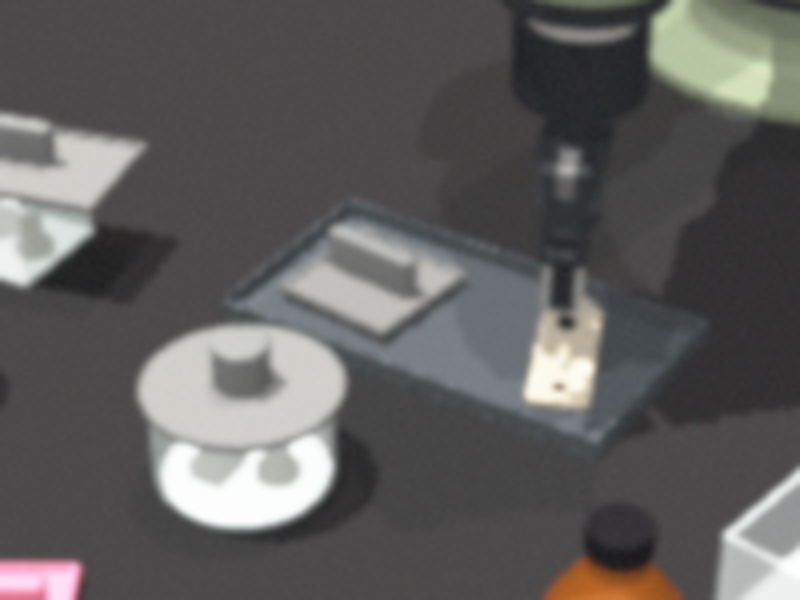

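View pics/t2.png

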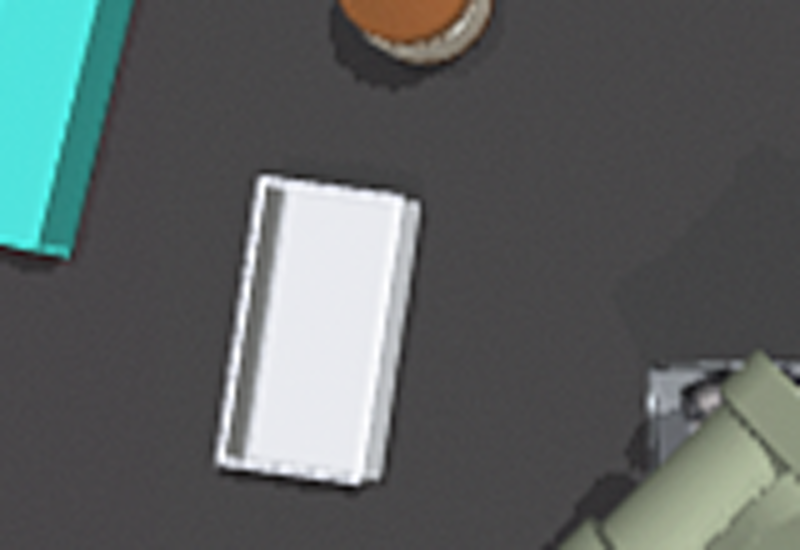

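The round lid is seated flat at (240,380) in the scene crop, and the fingers line up with the bracket's lug at (565,320). In the top crop, the long tub's rim corners are (258,176), (406,194), (363,486) and (218,467).

Emit:
move_arm(
  gripper=[1,1,1,1,0,0,0,0],
  linear=[
    [0,0.1,1.5],
    [0,0,1.5],
    [0,0,1],
    [0,0,0],
    [0,0,0],
    [0,0,0],
    [0,0,0],
    [0,0,0],
  ],
  twist=[0,0,0,0,0,0,0,0],
)

```text
clock: 16.9
position: [0.4691, 0.0612, 0.0137]
tool_rot: [3.141, 0.0, 2.007]
force: [0.8, -0.3, 0.6]
grip_width: 0.0282
finger_force: 0.0
```

Emit:
move_arm(
  gripper=[0,0,0,0,0,0,0],
  linear=[
    [0,0,0],
    [0,0,0],
    [0,0,0],
    [0,0,0],
    [0,0,0],
    [0,0,0],
    [0,0,0],
  ],
  twist=[0,0,0,0,0,0,0],
)

```text
clock: 17.6
position: [0.469, 0.0612, 0.0136]
tool_rot: [3.141, 0.0, 2.008]
force: [-2.0, -0.4, 8.2]
grip_width: 0.0132
finger_force: 49.2
```

Emit:
move_arm(
  gripper=[0,0,0,0,0,0,0],
  linear=[
    [0,0,-1],
    [0,0,-3],
    [0,0,-3],
    [0,0,-4],
    [0,0,-4],
    [0,0,0],
    [0,0,0],
  ],
  twist=[0,0,0,0,0,0,0],
)

```text
clock: 18.3
position: [0.4691, 0.0609, 0.1644]
tool_rot: [3.14, 0.001, 2.007]
force: [-0.1, 0.1, -1.1]
grip_width: 0.0134
finger_force: 48.8
```

```bash
python3 - <<'E'
from h import *
f=pickle.load(open("top2.pkl","rb"))
W=w(f,(np.array([(258,176),(406,194),(363,486),(218,467)])+.5)/5-.5+(170,205),.06)
e=[W[i]-W[i-1] for i in range(4)]; a=[np.degrees(np.arctan2(v[1],v[0])) for v in e]
print(W.mean(0).round(4),[np.linalg.norm(v).round(4) for v in e],np.round(a,1))
c=W.mean(0); th=(near(a[0],180)+near(a[2],180)+near(a[1]-90,180)+near(a[3]-90,180))/4; print(th)
plan(c[0],c[1],.02,th)
E
```

```text
[0.5597 0.2839 0.06  ] [np.float64(0.142), np.float64(0.0726), np.float64(0.1426), np.float64(0.0708)] [ -7.6 -97.3 171.7  82.3]
-7.730884741533696
t 18.3 pos [0.4691 0.0609 0.1644] rpy [1.7991e+02 6.0000e-02 1.1500e+02] q7 -0.18 twist 32.73 lin [23.32  5.98 14.44] F [-0.1  0.1 -1.1] w 0.0134
```

Emit:
move_arm(
  gripper=[0,0,0,0,0],
  linear=[
    [0,0,0],
    [0,0,0],
    [0,0,0],
    [0,0,0],
    [0,0,0],
  ],
  twist=[8.2,8.2,8.2,8.1,0],
)

```text
clock: 18.8
position: [0.4682, 0.0612, 0.1625]
tool_rot: [-3.14, 0.001, 1.435]
force: [-0.0, -0.7, -0.3]
grip_width: 0.013
finger_force: 48.7
```

Emit:
move_arm(
  gripper=[0,0,0,0,0,0,0,0],
  linear=[
    [3.89,1,0],
    [3.89,1,0],
    [3.89,1,0],
    [3.89,1,0],
    [3.89,1,0],
    [3.87,1,0],
    [0,0,0],
    [0,0,3],
  ],
  twist=[0,0,0,0,0,0,0,0],
)

```text
clock: 19.6
position: [0.5604, 0.2864, 0.1347]
tool_rot: [3.139, -0.003, 1.443]
force: [2.2, 0.3, -1.0]
grip_width: 0.0132
finger_force: 48.9
```

Emit:
move_arm(
  gripper=[0,0,0,0],
  linear=[
    [0,0,2],
    [0,0,1],
    [0,0,0],
    [0,0,0],
  ],
  twist=[0,0,0,0],
)

```text
clock: 20.0
position: [0.5596, 0.2844, 0.1038]
tool_rot: [3.142, -0.0, 1.438]
force: [-0.5, 1.3, -0.7]
grip_width: 0.0133
finger_force: 48.9
```

```bash
python3 - <<'E'
from h import *
plan(.5597,.2839,.0146,-7.7)
E
```

```text
t 20.0 pos [0.5596 0.2844 0.1038] rpy [ 1.80e+02 -2.00e-02  8.24e+01] q7 -1.01 twist 0.1 lin [-0.05  0.01  8.92] F [-0.5  1.3 -0.7] w 0.0133
```

Emit:
move_arm(
  gripper=[0,0,0,0,0,0,0,0],
  linear=[
    [0,0,2],
    [0,0,2],
    [0,0,2],
    [0,0,2],
    [0,0,0.5],
    [0,0,0.3],
    [0,0,0],
    [0,0,0],
  ],
  twist=[0,0,0,0,0,0,0,0],
)

```text
clock: 20.8
position: [0.56, 0.2846, 0.0164]
tool_rot: [3.14, -0.001, 1.437]
force: [-0.5, 0.3, -0.8]
grip_width: 0.0135
finger_force: 48.9
```

Emit:
move_arm(
  gripper=[0.5,0.5,0.5,0.5,0.5,0.5],
  linear=[
    [0,0,0],
    [0,0,0],
    [0,0,0],
    [0,0,0],
    [0,0,0],
    [0,0,0],
  ],
  twist=[0,0,0,0,0,0],
)

```text
clock: 21.4
position: [0.5595, 0.2843, 0.0153]
tool_rot: [-3.142, -0.0, 1.437]
force: [-0.5, 0.6, -0.5]
grip_width: 0.0423
finger_force: 0.0
```

Emit:
move_arm(
  gripper=[0.5,0.5,0.5,0.5,1,1,1],
  linear=[
    [0,0,-1],
    [0,0,-4],
    [0,0,-4],
    [0,0,-4],
    [0,0,-4],
    [0,0,-1],
    [0,0,0],
  ],
  twist=[0,0,0,0,0,0,0],
)

```text
clock: 22.1
position: [0.5601, 0.2847, 0.1977]
tool_rot: [3.139, -0.002, 1.437]
force: [-0.5, -0.4, 0.1]
grip_width: 0.0836
finger_force: 0.0
```

```bash
python3 - <<'E'
from h import *
plan(.5612,-.2911,.074,16.3)
E
```

```text
t 22.1 pos [0.5601 0.2847 0.1977] rpy [ 1.7984e+02 -1.1000e-01  8.2310e+01] q7 -0.96 twist -23.99 lin [-55.29 -16.06  12.37] F [-0.5 -0.4  0.1] w 0.0836
```

Emit:
move_arm(
  gripper=[1,1,1,1,1,1,1,1],
  linear=[
    [0,0,0],
    [0,0,0],
    [0,0,0],
    [-3.95,-1.15,0],
    [-3.95,-1.15,0],
    [-3.95,-1.15,0],
    [-3.95,-1.15,0],
    [-3.95,-1.15,0],
  ],
  twist=[-8,-8,-8,0,0,0,0,0],
)

```text
clock: 22.9
position: [0.559, 0.0768, 0.1942]
tool_rot: [-3.14, -0.0, 1.856]
force: [1.4, 0.3, 0.2]
grip_width: 0.0853
finger_force: 0.0
```

Emit:
move_arm(
  gripper=[1,1,1,1,1,1,1,1],
  linear=[
    [-3.95,-1.15,0],
    [-3.95,-1.15,0],
    [-3.95,-1.15,0],
    [-3.95,-1.15,0],
    [-3.95,-1.15,0],
    [-3.95,-1.15,0],
    [-3.95,-1.15,0],
    [-3.95,-1.15,0],
  ],
  twist=[0,0,0,0,0,0,0,0],
)

```text
clock: 23.7
position: [0.5595, -0.2521, 0.1941]
tool_rot: [-3.14, -0.001, 1.856]
force: [1.2, 0.9, 0.5]
grip_width: 0.0853
finger_force: 0.0
```

Emit:
move_arm(
  gripper=[1,1,1,1,1,1],
  linear=[
    [-3.95,-1.1,0],
    [0,0,3],
    [0,0,3],
    [0,0,1],
    [0,0,0],
    [0,0,0],
  ],
  twist=[0,0,0,0,0,0],
)

```text
clock: 24.3
position: [0.5613, -0.2913, 0.126]
tool_rot: [3.141, 0.0, 1.856]
force: [0.6, -0.3, 1.1]
grip_width: 0.0853
finger_force: 0.0
```

```bash
python3 - <<'E'
from h import *
plan(.5612,-.2911,.074,16.3)
E
```

```text
t 24.3 pos [ 0.5613 -0.2913  0.126 ] rpy [1.7997e+02 1.0000e-02 1.0635e+02] q7 0.34 twist 0.05 lin [ 0.02 -0.    5.2 ] F [ 0.6 -0.3  1.1] w 0.0853
```

Emit:
move_arm(
  gripper=[1,1,1,1,1,0,0,0],
  linear=[
    [0,0,2],
    [0,0,2],
    [0,0,0.8],
    [0,0,0.3],
    [0,0,0],
    [0,0,0],
    [0,0,0],
    [0,0,0],
  ],
  twist=[0,0,0,0,0,0,0,0],
)

```text
clock: 25.1
position: [0.5611, -0.2917, 0.0748]
tool_rot: [3.141, 0.0, 1.856]
force: [-0.2, 0.7, 0.3]
grip_width: 0.044
finger_force: 0.0
```

Emit:
move_arm(
  gripper=[0,0,0,0,0,0,0],
  linear=[
    [0,0,0],
    [0,0,0],
    [0,0,0],
    [0,0,0],
    [0,0,0],
    [0,0,0],
    [0,0,0],
  ],
  twist=[0,0,0,0,0,0,0],
  squeeze=60,
)

```text
clock: 25.8
position: [0.561, -0.2916, 0.0746]
tool_rot: [3.141, 0.0, 1.856]
force: [-1.3, -0.0, 5.4]
grip_width: 0.0108
finger_force: 59.0
```

Emit:
move_arm(
  gripper=[0,0,0,0,0,0,0],
  linear=[
    [0,0,-1],
    [0,0,-3],
    [0,0,-3],
    [0,0,-4],
    [0,0,-1],
    [0,0,0],
    [0,0,0],
  ],
  twist=[0,0,0,0,0,0,0],
)

```text
clock: 26.5
position: [0.5603, -0.2915, 0.1935]
tool_rot: [-3.141, -0.001, 1.856]
force: [-0.2, 1.2, -1.1]
grip_width: 0.0106
finger_force: 58.5
```

```bash
python3 - <<'E'
from h import *
s=plan(.5597,.2839,.2,82.3)
E
```

```text
t 26.5 pos [ 0.5603 -0.2915  0.1935] rpy [-1.7995e+02 -3.0000e-02  1.0632e+02] q7 0.38 twist -65.98 lin [ 7.77 57.01 -0.65] F [-0.2  1.2 -1.1] w 0.0106
```

Emit:
move_arm(
  gripper=[0,0,0,0,0,0,0,0],
  linear=[
    [0,0,0],
    [0,0,0],
    [0,0,0],
    [0,0,0],
    [0,0,0],
    [0,0,0],
    [0,0,0],
    [0,0,0],
  ],
  twist=[-8.25,-8.25,-8.25,-8.25,-8.25,-8.25,-8.25,-8.25],
)

```text
clock: 27.3
position: [0.5602, -0.2912, 0.1926]
tool_rot: [3.14, -0.002, 3.014]
force: [-0.7, -1.1, -1.1]
grip_width: 0.0109
finger_force: 58.5
```

Emit:
move_arm(
  gripper=[0,0,0,0,0,0,0,0],
  linear=[
    [0.55,4.07,0],
    [0.55,4.07,0],
    [0.55,4.07,0],
    [0.55,4.07,0],
    [0.55,4.07,0],
    [0.55,4.07,0],
    [0.55,4.07,0],
    [0.55,4.07,0],
  ],
  twist=[0,0,0,0,0,0,0,0],
)

```text
clock: 28.1
position: [0.5598, 0.0385, 0.1929]
tool_rot: [-3.142, -0.002, 3.008]
force: [0.5, -0.0, -1.2]
grip_width: 0.0109
finger_force: 58.6
```

Emit:
move_arm(
  gripper=[0,0,0,0,0,0,0,0],
  linear=[
    [0.55,4.07,0],
    [0.55,4.07,0],
    [0.55,4.07,0],
    [0.55,4.07,0],
    [0.55,4.07,0],
    [0.55,4.07,0],
    [0,0,0],
    [0,0,0],
  ],
  twist=[0,0,0,0,0,0,0,0],
)

```text
clock: 28.9
position: [0.5597, 0.2842, 0.1926]
tool_rot: [-3.141, -0.002, 3.01]
force: [0.2, -1.3, -0.8]
grip_width: 0.0108
finger_force: 58.7
```

```bash
python3 - <<'E'
from h import *
from workcell import viewer
plan(.5597,.2839,.0696,82.3)
f=viewer.grab_frame('scene'); cv2.imwrite('pics/s3.png',crop(f,(400,270),4,200,150)[0])
f=viewer.grab_frame('top'); pickle.dump(f,open("top3.pkl","wb"));a,b=crop(f,(471,268),5,80,60),crop(f,(231,272),5,80,60);print(a[1],b[1]); cv2.imwrite('pics/t3.png',np.hstack([a[0],b[0]]))
E
```

```text
t 28.9 pos [0.5597 0.2842 0.1926] rpy [-1.7994e+02 -1.3000e-01  1.7244e+02] q7 0.43 twist 0.14 lin [-1.00e-02 -2.00e-02  1.23e+01] F [ 0.2 -1.3 -0.8] w 0.0108
(431, 238) (191, 242)
```

View pics/s3.png

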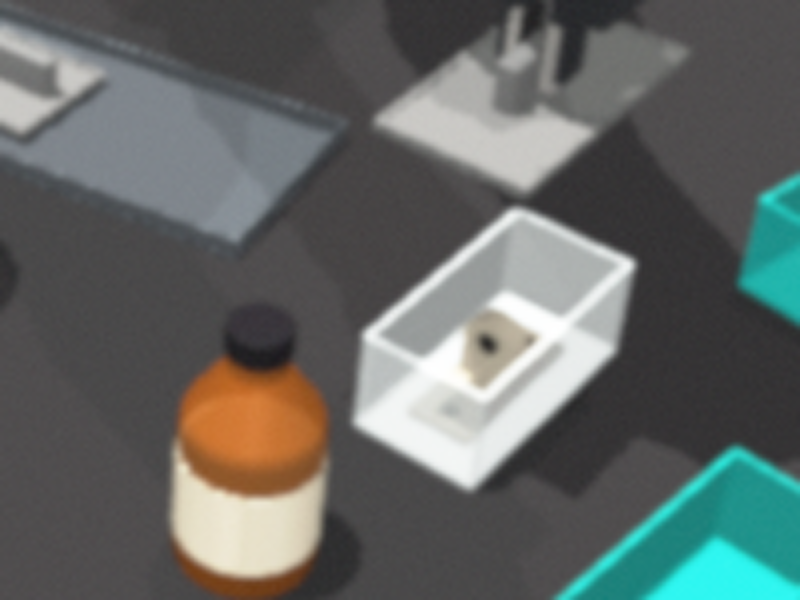

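View pics/t3.png

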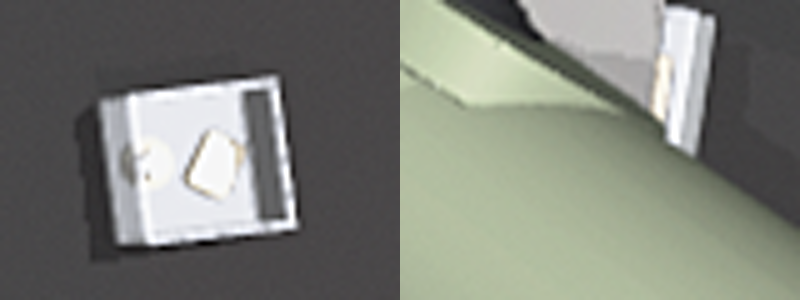

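The bracket stands upright in the long tub at (480,350), with the lid above it. The square tub's rim corners in the left crop are (130,93), (279,76), (298,227) and (149,243). Now I'll lower the long lid.

Emit:
move_arm(
  gripper=[0,0,0,0,0,0,0,0],
  linear=[
    [0,0,3],
    [0,0,3],
    [0,0,3],
    [0,0,1.3],
    [0,0,0],
    [0,0,0],
    [0,0,0],
    [0,0,0],
  ],
  twist=[0,0,0,0,0,0,0,0],
)

```text
clock: 29.8
position: [0.5612, 0.2836, 0.0925]
tool_rot: [3.141, 0.001, 3.007]
force: [0.0, -0.6, -0.9]
grip_width: 0.0108
finger_force: 58.8
```

Emit:
move_arm(
  gripper=[0,0,0,0,0],
  linear=[
    [0,0,1],
    [0,0,0.5],
    [0,0,0.4],
    [0,0,0],
    [0,0,0],
  ],
  twist=[0,0,0,0,0],
)

```text
clock: 30.3
position: [0.5606, 0.2835, 0.0722]
tool_rot: [3.142, -0.0, 3.008]
force: [0.8, -0.7, -2.1]
grip_width: 0.0104
finger_force: 58.8
```

```bash
python3 - <<'E'
from h import *
plan(.5597,.2839,.0696,82.3)
f=pickle.load(open("top3.pkl","rb"))
W=w(f,(np.array([(130,93),(279,76),(298,227),(149,243)])+.5)/5-.5+(431,238),.06)
e=[W[i]-W[i-1] for i in range(4)]; a=[np.degrees(np.arctan2(v[1],v[0])) for v in e]
print(W.mean(0).round(4),[np.linalg.norm(v).round(4) for v in e],np.round(a,1),np.mean([near(v,90) for v in a]))
E
```

```text
t 30.3 pos [0.5606 0.2835 0.0722] rpy [ 1.8000e+02 -1.0000e-02  1.7233e+02] q7 0.33 twist 0.03 lin [0.09 0.02 0.26] F [ 0.8 -0.7 -2.1] w 0.0104
[ 0.5588 -0.2992  0.06  ] [np.float64(0.0727), np.float64(0.0723), np.float64(0.0732), np.float64(0.072)] [   6.1  -83.9 -174.2   95.8] 5.960152369041902
```

Release, rise, then go to the parked square lid.

Emit:
move_arm(
  gripper=[0,0,1,1,1,1,1],
  linear=[
    [0,0,0.2],
    [0,0,0],
    [0,0,0],
    [0,0,0],
    [0,0,0],
    [0,0,0],
    [0,0,0],
  ],
  twist=[0,0,0,0,0,0,0],
)

```text
clock: 31.0
position: [0.5607, 0.2835, 0.0704]
tool_rot: [3.142, 0.0, 3.008]
force: [-0.1, 0.2, 0.2]
grip_width: 0.0817
finger_force: 0.0
```

Emit:
move_arm(
  gripper=[1,1,1,1,1,1,1],
  linear=[
    [0,0,-1],
    [0,0,-3],
    [0,0,-4],
    [0,0,-4],
    [0,0,0],
    [0,0,0],
    [0,0,0],
  ],
  twist=[0,0,0,0,0,0,0],
)

```text
clock: 31.7
position: [0.5604, 0.2831, 0.1899]
tool_rot: [-3.141, -0.001, 3.008]
force: [1.3, -0.2, -0.1]
grip_width: 0.0853
finger_force: 0.0
```

```bash
python3 - <<'E'
from h import *
from workcell import viewer
plan(.4748,-.0753,.017,-4.5)
f=viewer.grab_frame('scene'); cv2.imwrite('pics/s4.png',crop(f,(360,250),4,200,150)[0])
E
```

```text
t 31.7 pos [0.5604 0.2831 0.1899] rpy [-1.7996e+02 -3.0000e-02  1.7232e+02] q7 0.43 twist 86.82 lin [-36.4   -5.72  17.29] F [ 1.3 -0.2 -0.1] w 0.0853
```

View pics/s4.png

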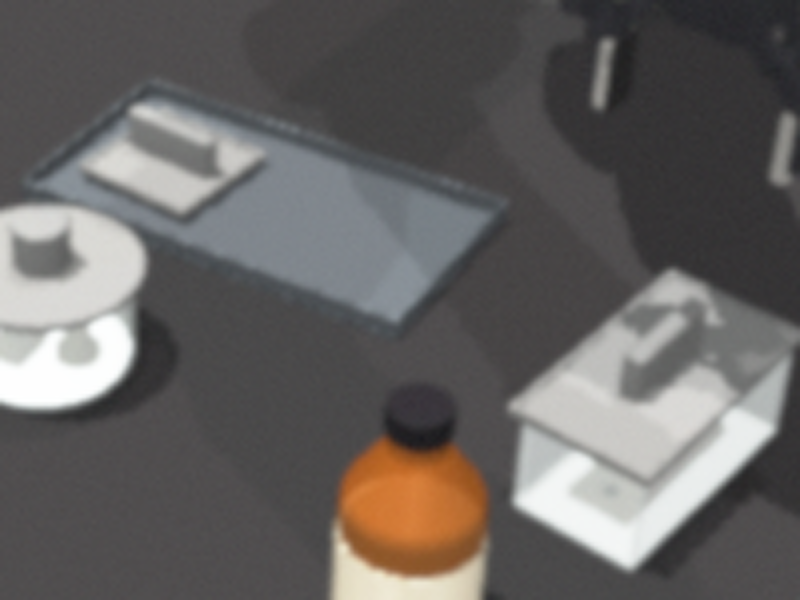

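The long lid is seated flat at (655,370), and the square lid waits on the tray at (175,160).

Emit:
move_arm(
  gripper=[1,1,1,1,1,1,1],
  linear=[
    [0,0,0],
    [0,0,0],
    [0,0,0],
    [0,0,0],
    [0,0,0],
    [0,0,0],
    [0,0,0],
  ],
  twist=[7.9,7.9,7.9,7.9,7.9,7.9,7.9],
)

```text
clock: 32.45
position: [0.5602, 0.2833, 0.1894]
tool_rot: [-3.14, -0.0, 2.037]
force: [-1.0, 0.3, 0.6]
grip_width: 0.0855
finger_force: 0.0
```

Emit:
move_arm(
  gripper=[1,1,1,1,1,1,1,1],
  linear=[
    [0,0,0],
    [0,0,0],
    [0,0,0],
    [0,0,0],
    [-4.04,-0.63,0],
    [-4.04,-0.63,0],
    [-4.04,-0.63,0],
    [-4.04,-0.63,0],
  ],
  twist=[7.9,7.9,7.9,7.8,0,0,0,0],
)

```text
clock: 33.25
position: [0.5219, 0.1228, 0.1895]
tool_rot: [-3.14, 0.001, 1.493]
force: [1.3, -0.1, 0.3]
grip_width: 0.0854
finger_force: 0.0
```

Emit:
move_arm(
  gripper=[1,1,1,1,1,1,1,1],
  linear=[
    [-4.04,-0.63,0],
    [-4.04,-0.63,0],
    [-4.04,-0.63,0],
    [-4.04,-0.63,0],
    [-4.04,-0.63,0],
    [0,0,4],
    [0,0,4],
    [0,0,4],
  ],
  twist=[0,0,0,0,0,0,0,0],
)

```text
clock: 34.05
position: [0.4752, -0.075, 0.0686]
tool_rot: [-3.141, -0.0, 1.492]
force: [0.6, -0.5, -0.3]
grip_width: 0.0852
finger_force: 0.0
```

Emit:
move_arm(
  gripper=[1,1,1],
  linear=[
    [0,0,0],
    [0,0,0],
    [0,0,0],
  ],
  twist=[0,0,0],
)

```text
clock: 34.35
position: [0.4766, -0.0746, 0.0719]
tool_rot: [3.14, 0.0, 1.493]
force: [-0.9, -0.1, -0.2]
grip_width: 0.0855
finger_force: 0.0
```

```bash
python3 - <<'E'
from h import *
plan(.4748,-.0753,.017,-4.5)
E
```

```text
t 34.35 pos [ 0.4766 -0.0746  0.0719] rpy [1.799e+02 1.000e-02 8.553e+01] q7 -0.4 twist 0.03 lin [-0.09 -0.17  5.49] F [-0.9 -0.1 -0.2] w 0.0855
```

Emit:
move_arm(
  gripper=[1,1,1,1,1,0,0,0],
  linear=[
    [-0.1,-0.15,2],
    [0,0,2],
    [0,0,1],
    [0,0,0.4],
    [0,0,0],
    [0,0,0],
    [0,0,0],
    [0,0,0],
  ],
  twist=[0,0,0,0,0,0,0,0],
)

```text
clock: 35.15
position: [0.4745, -0.0756, 0.0168]
tool_rot: [3.141, 0.0, 1.493]
force: [0.2, 0.2, -0.5]
grip_width: 0.0436
finger_force: 0.0
```

Emit:
move_arm(
  gripper=[0,0,0,0,0,0,0],
  linear=[
    [0,0,0],
    [0,0,0],
    [0,0,0],
    [0,0,0],
    [0,0,0],
    [0,0,0],
    [0,0,0],
  ],
  twist=[0,0,0,0,0,0,0],
)

```text
clock: 35.85
position: [0.4742, -0.0755, 0.0166]
tool_rot: [3.141, 0.0, 1.493]
force: [-2.2, -1.0, 9.3]
grip_width: 0.0107
finger_force: 59.3
```

Emit:
move_arm(
  gripper=[0,0,0,0,0,0,0],
  linear=[
    [0,0,-1],
    [0,0,-3],
    [0,0,-4],
    [0,0,-4],
    [0,0,-4],
    [0,0,0],
    [0,0,0],
  ],
  twist=[0,0,0,0,0,0,0],
)

```text
clock: 36.55
position: [0.4743, -0.0758, 0.1774]
tool_rot: [3.14, 0.0, 1.492]
force: [-0.3, 0.7, -1.5]
grip_width: 0.0109
finger_force: 58.7
```

```bash
python3 - <<'E'
from h import *
plan(.5588,-.2992,.0695,6)
E
```

```text
t 36.55 pos [ 0.4743 -0.0758  0.1774] rpy [1.799e+02 3.000e-02 8.550e+01] q7 -0.29 twist -10.5 lin [-23.1    6.06  10.79] F [-0.3  0.7 -1.5] w 0.0109
```

Emit:
move_arm(
  gripper=[0,0,0,0,0,0,0,0],
  linear=[
    [0,0,0],
    [0,0,0],
    [-3.85,1.01,0],
    [-3.85,1.01,0],
    [-3.85,1.01,0],
    [-3.85,1.01,0],
    [-3.85,1.01,0],
    [-3.85,1.01,0],
  ],
  twist=[-5.3,-5.2,0,0,0,0,0,0],
)

```text
clock: 37.35
position: [0.5584, -0.3001, 0.1749]
tool_rot: [-3.14, -0.001, 1.676]
force: [-0.1, 0.2, -0.2]
grip_width: 0.0105
finger_force: 58.6
```

Emit:
move_arm(
  gripper=[0,0,0,0,0,0,0,0],
  linear=[
    [0,0,0],
    [0,0,3],
    [0,0,3],
    [0,0,2],
    [0,0,0.5],
    [0,0,0],
    [0,0,0],
    [0,0,0],
  ],
  twist=[0,0,0,0,0,0,0,0],
)

```text
clock: 38.15
position: [0.5592, -0.299, 0.0924]
tool_rot: [3.14, 0.001, 1.676]
force: [0.3, -0.9, -0.7]
grip_width: 0.011
finger_force: 58.7
```

```bash
python3 - <<'E'
from h import *
plan(.5588,-.2992,.0696,6)
E
```

```text
t 38.15 pos [ 0.5592 -0.299   0.0924] rpy [1.7993e+02 4.0000e-02 9.6020e+01] q7 0.21 twist 0.02 lin [-0.01 -0.04  2.28] F [ 0.3 -0.9 -0.7] w 0.011
```

Emit:
move_arm(
  gripper=[0,0,0,0,0,1,1,1],
  linear=[
    [0,0,1],
    [0,0,0.7],
    [0,0,0.5],
    [0,0,0],
    [0,0,0],
    [0,0,0],
    [0,0,0],
    [0,0,0],
  ],
  twist=[0,0,0,0,0,0,0,0],
)

```text
clock: 38.95
position: [0.5586, -0.2988, 0.069]
tool_rot: [-3.141, -0.0, 1.676]
force: [-0.2, 0.4, 0.6]
grip_width: 0.0537
finger_force: 0.0
```

Emit:
move_arm(
  gripper=[1,1,1,1,1,1,1,1],
  linear=[
    [0,0,0],
    [0,0,0],
    [0,0,-1],
    [0,0,-3],
    [0,0,-4],
    [0,0,-4],
    [0,-3,-3],
    [0,-3,0],
  ],
  twist=[0,0,0,0,0,0,0,0],
)

```text
clock: 39.75
position: [0.5002, -0.3054, 0.2238]
tool_rot: [3.136, 0.004, 1.677]
force: [-0.2, -0.5, -0.3]
grip_width: 0.0857
finger_force: 0.0
```

Emit:
move_arm(
  gripper=[1,1,1,1,1],
  linear=[
    [4,0,0],
    [4,0,0],
    [4,0,0],
    [0,0,0],
    [0,0,0],
  ],
  twist=[0,0,0,0,0],
)

```text
clock: 40.25
position: [0.4866, -0.1853, 0.2202]
tool_rot: [3.141, 0.001, 1.677]
force: [0.1, -0.7, 0.2]
grip_width: 0.0855
finger_force: 0.0
```

```bash
python3 - <<'E'
from h import *
from workcell import viewer
f=viewer.grab_frame('scene'); cv2.imwrite('pics/s5.png',cv2.resize(f['img'][140:340,170:470,::-1],(800,533),interpolation=cv2.INTER_CUBIC))
f=viewer.grab_frame('top'); cv2.imwrite('pics/t5.png',cv2.resize(f['img'][140:340,190:520,::-1],(792,480),interpolation=cv2.INTER_CUBIC)); pickle.dump(f,open("top5.pkl","wb"))
E
```

```text
(no output)
```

View pics/s5.png

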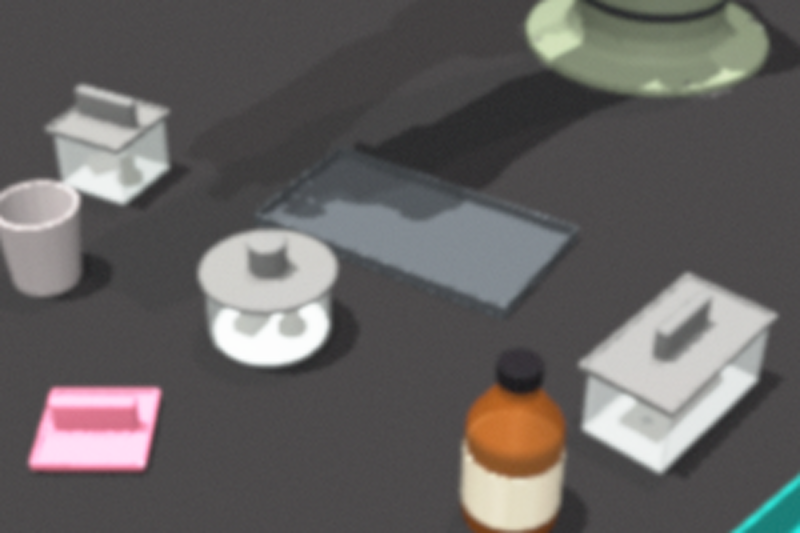

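View pics/t5.png

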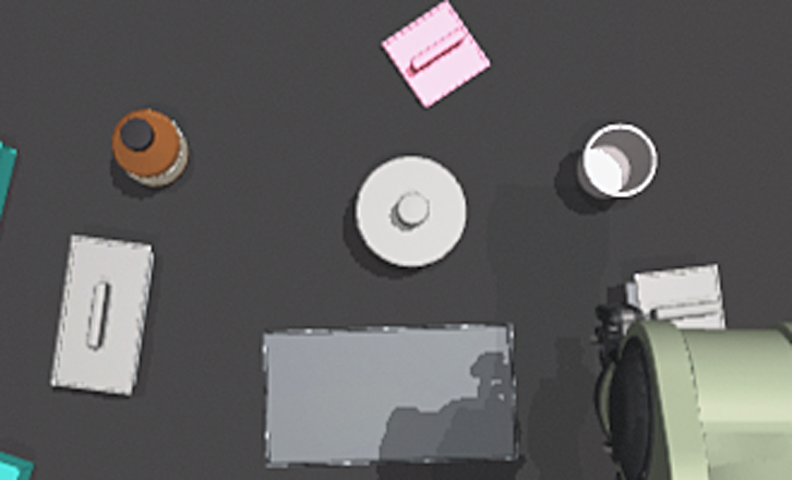

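All three lids sit flat with even overhang: round at (268,270), square at (108,118) and long at (680,340) in the scene crop. The bottle and beaker haven't moved, and the gripper is clear of everything. I'm handing in.

```bash
python3 -c "
from workcell import bot
print(bot.job_done())"
```

```text
the job is handed in; nothing more can be done
None
```

I handed the job in at about 40 s on the robot's clock: the final pictures show each tub closed flat with its own lid, and the bracket was standing in the long tub before its lid went on; the hand-in call returned no verdict.

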